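# Release the plug from the quick coupler and stand it on the rail

## Task

Unlock the quick coupler on the blue manifold block: pull its spring collar straight up, turn it counter-clockwise (seen from above) until you find the release notch, and let it drop fully home there. Then lift the steel plug out and stand it upright on its square foot on the free part of the narrow raised rail, leaving the cap that already stands there, the solenoid valve and the ball valve undisturbed.

Things in the scene. Friction and masses are not known exactly. Their poses are not given: they have to be found in the camera images.
- coupler: Fixed blue manifold block 120 x 100 x 50 mm (x, y, z), the upright quick coupler in the middle of its top. Origin: centre of the block's underside, on the coupler's axis; z up. Above the origin, collar home: fixed dark flange (radius 36 mm) to 53 mm, spring collar from 55 to 93 mm, plug head from 96 mm to the plug's top at 122 mm. Nothing else rises over 54 mm.
- collar_mid (a point): Centre of the spring collar, on its axis half-way up: a knurled plain-steel sleeve, 60 mm outer diameter, 38 mm high, open in the middle. z up; x turns with the collar and points to one of its two inward lugs at the upper rim (the other is opposite). Locked, the lugs lie over the plug's two ears and hold it in; turned, they clear them.
- collar_lift (a joint): Collar height above home, m: 0 = home (down), upper stop 0.014. A spring pulls it down, about 10 N at home, 13 N at the top. Inside, unseen, a pin on the collar runs on a land: the collar leaves the locked position only when lifted over 9 mm, and over the land it rests at about 7 mm when let down. It can go down to 0 only in the locked position and in the release notch.
- collar_turn (a joint): Collar angle, rad, positive counter-clockwise from above: 0 = locked (start), stop at 1.65. The centre of the single release notch differs from coupler to coupler, between 0.80 and 1.43 rad, and cannot be seen: it must be felt. It has about 0.05 rad of play either side; short of it and beyond it the collar stays up on the land (about 7 mm). Light friction, about 0.1 N m.
- plug_mid (a point): Centre (half-way up, on the axis) of the loose plain-steel plug in the coupler, 68 mm tall, 0.25 to 0.45 kg; z up. Upwards from its bottom: square foot 24 x 24 mm (sides along x, y), 24 mm tall; disc of 36 mm diameter, 6 mm thick; neck 20 mm wide, 12 mm tall; octagonal head 30 mm across flats, 26 mm tall, flats facing x, y and the diagonals. Grip it by the head.
- plug_foot (a point): Centre of the underside of the plug's square foot, 34 mm below plug_mid. In the coupler the foot stands in a square socket, 20 mm deep, about 1 mm play each side, held by two ears on the plug's disc (24.5 mm from the axis along x and -x, 11 mm wide); with the collar in the release notch the plug lifts straight out.
- rail: Fixed narrow aluminium rail on two feet: flat top 36 mm wide (along x) and 190 mm long (along y), 70 mm above the table. Origin: on the table under the middle of the rail; z up. The plug may stand anywhere on the free part of the top, its whole foot on the rail.
- cap_mid (a point): Centre, half-way up, of a round dark steel cap, 34 mm diameter, 52 mm tall, that stands on the rail near the rail's -y end. To be left alone.
- solenoid_valve: Bystander: loose blue valve block with a steel solenoid with a black end cap at each end along y, 184 mm long, 50 mm wide, 70 mm high. Origin: centre of its underside. To be left alone.
- ball_valve: Bystander: loose steel ball valve, 40 x 74 mm, with a bent lever along +y that reaches 105 mm from the middle at 62 mm height. Origin: centre of its underside. To be left alone.
Mind the look-alikes: they are no part of the job. What is shaped like the part that bears plug_mid but purple is not meant.

How it is judged:
By the outcome, as a careful person would: the job done as asked, in the order asked, and still so for the second after the job is handed in, with the robot touching nothing.
It also fails if it takes over 69 s, if anything falls off the work surface, if the arm or the gripper's body presses on something with over 40 N, if the wrist force passes 120 N, or if a joint passes its speed limit or range.

## Robot

A 6-joint arm with a two-finger parallel gripper is mounted at the origin on the work surface. World frame = base frame: x ahead of the robot, y to its left, z up, the work surface at z = 0. Lengths are in m, angles in rad, forces in N, time in s.
With the tool pointing down it reaches from about 0.35 to 0.975 m from the base axis. Payload 4.9 kg.
Tool frame: the origin (TCP) lies midway between the tips of the shut fingers; the grasp point (between the pads) lies 19 mm behind it; z points along the fingers, y is the direction in which the jaws open and shut (so a half turn about z gives the same grasp; the last joint's range is limited). The gripper opens to 85 mm and grips with 20 to 120 N. Pads are 22 mm wide; open, the fingers measure 114 mm over their backs; the gripper's body (76 mm by 85 mm) begins 54 mm behind the grasp point. The pads swing forward as they close: fully open they stand 13 mm farther back than shut.
Start: joints at [-1.289, 0.053, 1.613, -0, 1.476, -0.119], TCP at [0.244, -0.575, 0.231] pointing down, gripper open.
Joint ranges: [-3.01, 3.01], [-1.01, 2.22], [0.06, 2.58], [-1.02, 4.17], [0.09, 2.62], [-3.14, 3.14]. Speed limits (rad/s): [2.57, 2.57, 3.14, 3.14, 3.14, 3.14].

## Interface

Orientations are given as a rotation vector (axis times angle).
In Python, from station import ctrl gives the robot as it stands.
- The arm moves only by the shell command python3 -m jog 'ROWS' [FORCE]. ROWS is JSON, one flat list of numbers, 7 for each row, row after row: the opening, from 0 (shut) to 1 (fully open), then the shift along the tool's x, y, z in m, then the turn, a rotation vector about the tool's x, y, z in degrees. A call has 1 to 10 rows; each row shifts and turns the commanded pose from where the row before left it, along the tool's axes as they then stand; what a row does not reach is not made up. A row lasts 1/8 s, in which the tool goes at most 62.5 mm and 10.7 degrees, less where a joint would pass 70% of its speed; a pose out of reach is approached as far as the arm can. A call with a gripper value outside its range is refused whole. The fingers move at their own pace and stop on an object; FORCE is the grip in N (left out, the last holds). Time passes only in rows, so rows that do not move let the fingers close. It gives the time, the measured TCP pose, the force and the opening at its end, in the units of the state.
- ctrl.get_obs(): the state, without advancing time (a new reading comes with each control period).
- ctrl.get_image(name): name is "scene" or "top"; returns a dict with "image" (420x560x3 uint8, blue, green, red), "camera_matrix" (3x3 intrinsics, pixels), "rvec" (rotation vector, rad) and "tvec" (3), from world to camera coordinates, as OpenCV has them. Camera axes: x right, y down, z forward; pixel columns grow to the right and rows downward; lengths in m; the calibration is good to about 2 mm. A picture is of the moment at which its call begins. There is no depth.
- ctrl.finish_job(): hands the job in, once; it reports no verdict.
Trained networks look in a picture, given as the dict that the camera call returned (one of the last four; its "shot" number tells which), for a name from the list of things; names that differ only in an ending like _2 or _b are one class to them, and where a whole thing is asked for, a point or a joint stands for the part that bears it (a point fixed in the world has none). Each returns a list of dicts, best first, with "p" (0 to 1); they miss things now and then, are a little off and sometimes report something else, mostly with a low value. They report only what shows in the picture. A call takes as long as a camera call. They do not tell look-alikes from the thing itself.
- ctrl.boxes_of(target, picture): "box" ([centre column, centre row, width, height] in pixels, round what is visible of it).
The state is a dict: "t": time; "q": joint angles; "dq": joint speeds; "effort": joint torques, N m; "tool_pos": TCP position; "tool_rot": TCP orientation; "contact_force": force on the tool from outside, world axes, zero at the start; "wrist_torque": the same for the moment, N m; "opening": finger opening in m.
Only numpy, scipy, OpenCV 4.12 (cv2) and the standard library are available. Lean on these libraries where they do the work, as an engineer would, in place of code of your own. Each camera call takes 0.05 s, during which the arm holds its last target. There are 200 camera calls.

## Working session

There is one attempt and no reset: what is moved stays moved. The work goes in short steps, Python scripts to look and compute and a shell command to move; the robot and the scene stay as the last step left them, time stands still between calls to the robot, and variables do not carry over. Pictures are saved under pics/ and viewed, about 8 in all and at most 12, crops included, and the job is handed in when it is done.

```bash
mkdir -p pics; ls; cat > h.py <<'E'
import numpy as np, cv2
from station import ctrl
def ray(pic,uv):
    K=np.array(pic["camera_matrix"]);R=cv2.Rodrigues(np.array(pic["rvec"],float))[0];t=np.array(pic["tvec"],float).ravel()
    d=R.T@np.linalg.inv(K)@np.array([uv[0],uv[1],1.]);return -R.T@t,d
def at_z(pic,uv,z):
    c,d=ray(pic,uv);return c+d*(z-c[2])/d[2]
def proj(pic,P):
    return cv2.projectPoints(np.array(P,float).reshape(-1,3),np.array(pic["rvec"],float),np.array(pic["tvec"],float),np.array(pic["camera_matrix"],float),None)[0].reshape(-1,2)
E
python3 - <<'E'
from h import *
o=ctrl.get_obs();print(o)
for n in("top","scene"):
    p=ctrl.get_image(n);cv2.imwrite(f"pics/{n}0.png",p["image"]);print(n,ray(p,(280,210)))
    for t in("coupler","collar_mid","plug_mid","rail","cap_mid","solenoid_valve","ball_valve"):
        print(t,[(round(b["p"],2),np.round(b["box"]).astype(int).tolist()) for b in ctrl.boxes_of(t,p)[:4]])
E
```

```text
pics
{'t': 0.0, 'q': array([-1.28899945e+00,  5.33628621e-02,  1.61425973e+00, -9.57669588e-06,
        1.47599822e+00, -1.19013226e-01]), 'dq': array([-0.00186069,  0.00103447,  0.00109584,  0.00077293,  0.00231227,
        0.0012363 ]), 'effort': array([-8.87331789e-04, -3.93685055e+01, -3.70178425e+01, -3.33964026e-04,
        6.95966752e-03,  1.39120067e-05]), 'tool_pos': array([ 0.24367271, -0.57488154,  0.23007977]), 'tool_rot': array([-3.07673638e+00, -6.24984354e-01,  2.73761956e-04]), 'contact_force': array([-0.3278243 , -0.20404455, -0.77011702]), 'wrist_torque': array([-5.59885853e-05,  3.31011364e-02,  9.38157559e-02]), 'opening': 0.08554988811369564}
top (array([ 0.50065605, -0.06225111,  1.0281347 ]), array([ 0.0765763 ,  0.02145604, -0.99684116]))
coupler [(0.93, [351, 232, 58, 68])]
collar_mid [(0.66, [356, 232, 30, 26])]
plug_mid [(0.83, [408, 210, 25, 12]), (0.81, [357, 229, 18, 19]), (0.55, [378, 287, 21, 18]), (0.15, [222, 250, 21, 16])]
rail [(0.75, [201, 249, 89, 36])]
cap_mid [(0.49, [225, 252, 20, 19])]
solenoid_valve [(0.66, [312, 130, 83, 26])]
ball_valve [(0.75, [194, 135, 62, 46])]
scene (array([0.93125907, 0.38029165, 0.9091641 ]), array([-0.3593458 , -0.4644372 , -0.80968317]))
coupler [(0.92, [261, 188, 70, 62])]
collar_mid [(0.73, [266, 174, 34, 29])]
plug_mid [(0.85, [296, 143, 21, 34]), (0.73, [264, 163, 14, 21]), (0.57, [215, 159, 19, 27])]
rail [(0.81, [383, 283, 90, 103])]
cap_mid [(0.91, [373, 244, 18, 34])]
solenoid_valve [(0.81, [199, 272, 69, 78])]
ball_valve [(0.56, [283, 378, 28, 74])]
```

```bash
python3 -c "
import cv2,numpy as np
a=cv2.imread('pics/top0.png');b=cv2.imread('pics/scene0.png')
print(a.shape)"
```

```text
(420, 560, 3)
```

View pics/top0.png

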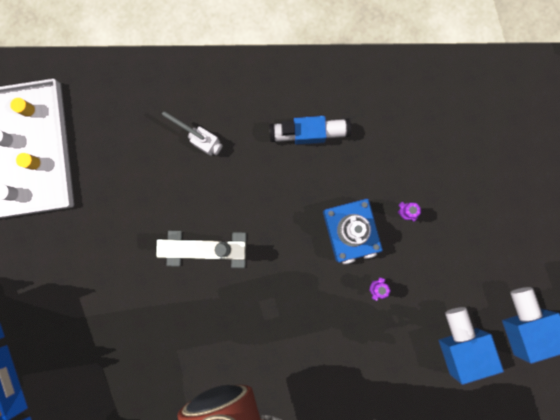

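View pics/scene0.png

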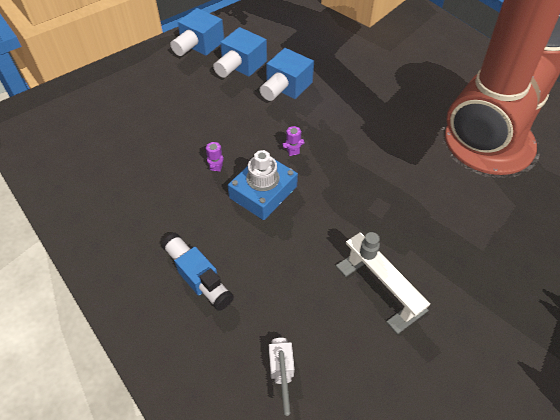

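Top view: coupler at about (352,231), with the steel plug on its axis at (357,229). The two look-alikes are purple, at (410,211) and (379,289). The rail is at (201,249) with the cap at (222,250). Scene view: the steel plug head is at (263,158), the purple ones at (215,157) and (293,141). The steel one in the blue block is meant. Next I fit poses from both cameras.

```bash
cat > fit.py <<'E'
from h import *
from scipy.optimize import minimize
T=ctrl.get_image("top");S=ctrl.get_image("scene")
def poly(pic,pts,sc=4):
    m=np.zeros((420*sc,560*sc),np.uint8);h=cv2.convexHull((proj(pic,pts)*sc+sc/2).astype(np.float32)).astype(np.int32)
    cv2.fillConvexPoly(m,h,1);return m
def box(x,y,a,w,l,z0,z1):
    c,s=np.cos(a),np.sin(a)
    return [(x+c*i*w/2-s*j*l/2,y+s*i*w/2+c*j*l/2,z) for i in(-1,1) for j in(-1,1) for z in(z0,z1)]
def masks(pic,fn,roi,hull=True):
    hsv=cv2.cvtColor(pic["image"],cv2.COLOR_BGR2HSV);m=fn(hsv).astype(np.uint8);r=np.zeros_like(m);u,v,w,h=roi
    r[v-h//2:v+h//2,u-w//2:u+w//2]=1;m*=r
    m=cv2.morphologyEx(m,cv2.MORPH_OPEN,np.ones((2,2),np.uint8)) 
    m=cv2.resize(m*255,None,fx=4,fy=4,interpolation=cv2.INTER_LINEAR)>127
    n,l,st,_=cv2.connectedComponentsWithStats(m.astype(np.uint8));k=1+st[1:,4].argmax();m=(l==k).astype(np.uint8)
    c=np.vstack(cv2.findContours(m,0,2)[0]);o=np.zeros_like(m);cv2.fillConvexPoly(o,cv2.convexHull(c),1);return o
def fit(x0,ms,dims,yaws):
    def cost(p): 
        s=0
        for pic,m in ms:
            q=poly(pic,box(*p,*dims));s+=1-(q&m).sum()/((q|m).sum())
        return s
    return min((minimize(cost,[*x0,a],method="Nelder-Mead",options=dict(initial_simplex=[[x0[0],x0[1],a],[x0[0]+.01,x0[1],a],[x0[0],x0[1]+.01,a],[x0[0],x0[1],a+.2]],xatol=1e-4,fatol=1e-4)) for a in yaws),key=lambda r:r.fun)
blue=lambda h:(h[...,0]>100)&(h[...,0]<125)&(h[...,1]>130)&(h[...,2]>50)
white=lambda h:(h[...,1]<40)&(h[...,2]>165)
r0=at_z(T,(352,231),.05);print(r0)
for nm,ms in (("T",[(T,masks(T,blue,(352,232,80,80)))]),("S",[(S,masks(S,blue,(262,188,80,80)))])):
    r=fit(r0[:2],ms,(.12,.10,0,.05),np.radians([-70,-20,20,70,110]));print("coupler",nm,r.x[:2],np.degrees(r.x[2]),r.fun)
q0=at_z(T,(201,249),.07)
mt=masks(T,white,(201,249,95,44));msn=masks(S,white,(387,275,100,120))
for nm,ms in (("T",[(T,mt)]),("S",[(S,msn)]),):
    r=fit(q0[:2],ms,(.036,.19,.062,.07),np.radians([-20,20,70,110]));print("rail",nm,r.x[:2],np.degrees(r.x[2]),r.fun)
# plug head top: triangulate from boxes
print("cap",at_z(T,(222,248.5),.122))
im=np.hstack([cv2.resize(T["image"][195:270,145:245],(400,300),interpolation=2),cv2.resize(T["image"][190:265,305:405],(400,300),interpolation=2)])
im2=np.hstack([cv2.resize(S["image"][220:340,330:440],(366,300),interpolation=2),cv2.resize(S["image"][140:220,215:315],(400,300),interpolation=2)])
im2=cv2.copyMakeBorder(im2,0,0,0,34,0);cv2.imwrite("pics/crop1.png",np.vstack([im,im2]))
E
python3 fit.py
```

```text
[ 0.52973272 -0.1996406   0.05      ]
coupler T [ 0.53048922 -0.20517004] 14.540704096300303 0.04090123681338664
coupler S [ 0.52770128 -0.20005459] 15.578409550797657 0.09988999830766632
rail T [0.48660905 0.13496463] -1.5347103087667928 0.3287053241550967
rail S [0.48923812 0.13554811] -8.958552761163357 0.34722595921003063
cap [0.49115174 0.07560452 0.122     ]
```

View pics/crop1.png

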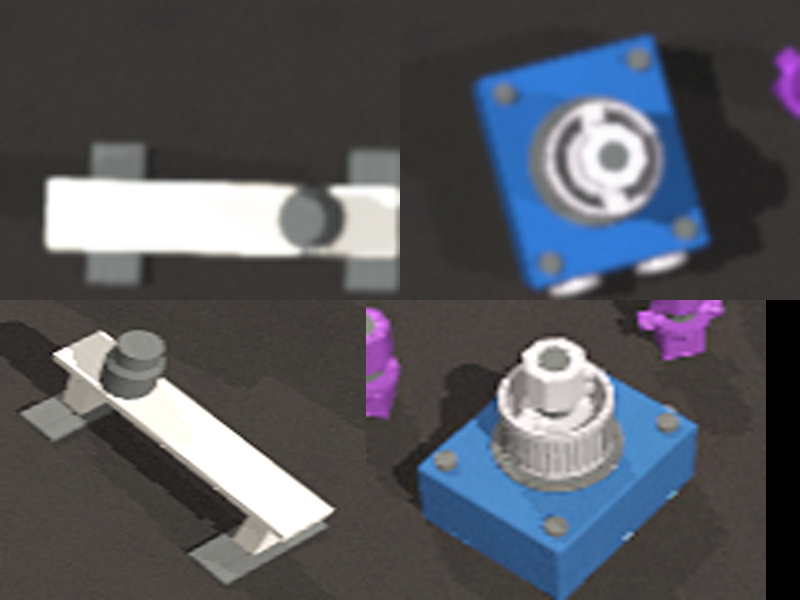

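Crop: the plug is plain steel in the coupler, with the collar lugs along the block's x (yaw about 15°). The rail's left end has corners at (156.5,239.5) and (156.8,257.5) in top, and the cap is on its right part. Now numbers.

```bash
cat >> h.py <<'E'
from scipy.spatial.transform import Rotation as Ro
def go(P,yaw=None):
    """shift in tool axes to world P; tool-z turn (deg) so jaw axis has world yaw (deg, mod 180)"""
    o=ctrl.get_obs();R=Ro.from_rotvec(o["tool_rot"]).as_matrix()
    print("t",round(o["t"],2),"q",np.round(o["q"],2),"tool x",np.round(R[:,0],3),"y",np.round(R[:,1],3),"z",np.round(R[:,2],4))
    cur=np.degrees(np.arctan2(R[1,1],R[0,1]))
    print("jaw yaw",cur,"shift mm",np.round(1e3*R.T@(np.array(P)-o["tool_pos"]),1))
    if yaw is not None: print("turn z deg",-((yaw-cur+90)%180-90))
E
python3 - <<'E'
from h import *
T=ctrl.get_image("top");S=ctrl.get_image("scene")
def tri(a,b):
    c1,d1=ray(T,a);c2,d2=ray(S,b);A=np.stack([d1,-d2],1);s=np.linalg.lstsq(A,c2-c1,rcond=None)[0];return (c1+s[0]*d1+c2+s[1]*d2)/2
print("plug",at_z(T,(358.25,228.75),.122),at_z(S,(262,155.5),.122),tri((358.25,228.75),(262,155.5)))
a,b=at_z(T,(156.5,239.5),.07),at_z(T,(156.8,257.5),.07);e=at_z(T,(245.5,250.2),.07)
print("rail +y end corners",a,b,"width",np.linalg.norm(a-b),"-y end",e)
# scene +y end corners (crop 3.33/2.5): 
for c in((333,511),(285,538),(100,332),(53,353)): print(at_z(S,(330+c[0]/3.327,220+(c[1]-300)/2.5),.07))
go((.529,-.2025,.20),15)
E
```

```text
plug [ 0.53220393 -0.20225306  0.122     ] [ 0.5279333  -0.20283717  0.122     ] [ 0.53106656 -0.20063574  0.12638007]
rail +y end corners [0.50957441 0.22658365 0.07      ] [0.47068633 0.22494016 0.07      ] width 0.03892279468096523 -y end [0.48713364 0.03257692 0.07      ]
[0.47090517 0.22662221 0.07      ]
[0.50664755 0.22570678 0.07      ]
[0.46715621 0.03722229 0.07      ]
[0.5021704  0.03516844 0.07      ]
t 1.0 q [-1.29  0.05  1.61  0.    1.48 -0.12] tool x [0.921 0.39  0.   ] y [ 0.39  -0.921  0.   ] z [ 1.e-04 -0.e+00 -1.e+00]
jaw yaw -67.037046181364 shift mm [ 408.1 -232.2   31.3]
turn z deg -82.03704618136402
```

```bash
python3 -m jog '[1,0.051,-0.029,0,0,0,0, 1,0.051,-0.029,0,0,0,0, 1,0.051,-0.029,0,0,0,0, 1,0.051,-0.029,0,0,0,0, 1,0.051,-0.029,0,0,0,0, 1,0.051,-0.029,0,0,0,0, 1,0.051,-0.029,0.010,0,0,0, 1,0.051,-0.029,0.020,0,0,0, 1,0,0,0,0,0,0]'
python3 - <<'E'
from h import *
go((.530,-.2025,.06))
for n in ("top","scene"):
    p=ctrl.get_image(n);P=proj(p,[(.530,-.2025,.122),(.530,-.2025,.074)]);print(n,P)
    im=p["image"][110:290,230:430] if n=="top" else p["image"][40:220,170:370]
    cv2.imwrite(f"pics/{n}1.png",im)
a=cv2.imread("pics/top1.png");b=cv2.imread("pics/scene1.png")
cv2.imwrite("pics/c2.png",cv2.resize(np.hstack([a,b]),(800,360),interpolation=2))
E
```

```text
t: 2.12
tool_pos: [0.5296, -0.1989, 0.1992]
tool_rot: [-3.074, -0.633, 0.004]
contact_force: [0.1, -0.2, -0.4]
opening: 0.0855
t 2.12 q [-0.49 -0.06  1.78  0.    1.43  0.67] tool x [ 0.919  0.395 -0.002] y [ 0.395 -0.919 -0.003] z [-0.0029  0.0023 -1.    ]
jaw yaw -66.71594074636506 shift mm [ -0.8   3.9 139.1]
top [[358.38361793 229.83323218]
 [354.91231004 230.54981956]]
scene [[261.27980288 156.05513136]
 [261.8304515  171.31157101]]
```

View pics/c2.png

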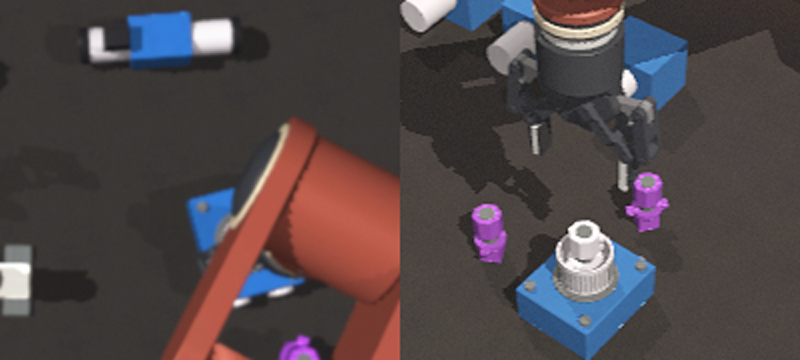

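```bash
python3 -m jog '[1,-0.001,0.004,0.02,0,0,0, 1,0,0,0.045,0,0,0, 1,0,0,0.035,0,0,0, 1,0,0,0.02,0,0,0, 1,0,0,0.012,0,0,0, 1,0,0,0.007,0,0,0, 1,0,0,0,0,0,0]' 40
python3 -c "
from h import *
go((.530,-.2025,.06))"
```

```text
t: 3.1
tool_pos: [0.53, -0.207, 0.0628]
tool_rot: [3.078, 0.625, 0.001]
contact_force: [0.0, -0.3, 0.1]
opening: 0.0851
t 3.1 q [-0.5   0.09  1.88 -0.    1.18  0.67] tool x [0.921 0.39  0.001] y [ 0.39  -0.921  0.001] z [ 8.e-04 -4.e-04 -1.e+00]
jaw yaw -67.04283348730159 shift mm [ 1.8 -4.2  2.8]
```

```bash
python3 -m jog '[1,0.0015,-0.004,0.002,0,0,0, 1,0,0,0,0,0,0, 0.5,0,0,0,0,0,0, 0.5,0,0,0,0,0,0, 0.5,0,0,0,0,0,0, 0.5,0,0,0,0,0,0, 0.5,0,0,0,0,0,0, 0.5,0,0,0,0,0,0]' 40
python3 -c "
from h import *
go((.530,-.2025,.06));print(ctrl.get_obs()['contact_force'],ctrl.get_obs()['wrist_torque'])"
```

```text
t: 4.1
tool_pos: [0.5299, -0.2029, 0.0611]
tool_rot: [3.078, 0.625, 0.001]
contact_force: [-0.6, -0.9, 5.9]
opening: 0.0591
t 4.1 q [-0.5   0.08  1.88 -0.    1.18  0.67] tool x [0.921 0.39  0.001] y [ 0.39  -0.921  0.001] z [ 1.e-03 -9.e-04 -1.e+00]
jaw yaw -67.03041262773374 shift mm [ 0.2 -0.3  1.1]
[-0.60783195 -0.88667445  5.92920924] [-0.16672479  0.22020459  0.121538  ]
```

```bash
python3 -m jog '[0.4,0,0,0,0,0,0, 0.4,0,0,0,0,0,0, 0.4,0,0,-0.004,0,0,0, 0.4,0,0,-0.004,0,0,0, 0.4,0,0,-0.003,0,0,0, 0.4,0,0,-0.001,0,0,0, 0.4,0,0,0,0,0,0]' 70
python3 -c "
from h import *
print(ctrl.get_obs()['contact_force'],ctrl.get_obs()['wrist_torque'])"
```

```text
t: 4.97
tool_pos: [0.5296, -0.2029, 0.07]
tool_rot: [3.077, 0.625, 0.002]
contact_force: [7.4, -5.4, -11.2]
opening: 0.058
[  7.40400133  -5.4401805  -11.16034255] [-0.93609001 -1.20888977  0.07233805]
```

```bash
python3 -m jog '[0.4,0,0,-0.002,0,0,0, 0.4,0,0,-0.001,0,0,0, 0.4,0,0,0,0,0,0]'

```

```text
t: 5.35
tool_pos: [0.5296, -0.2029, 0.0729]
tool_rot: [3.077, 0.625, 0.002]
contact_force: [8.5, -5.9, -12.4]
opening: 0.0582
```

```bash
python3 -m jog '[0.4,0,0,0,0,0,-5, 0.4,0,0,0,0,0,-8, 0.4,0,0,0,0,0,-8, 0.4,0,0,0,0,0,-8, 0.4,0,0,0,0,0,-8, 0.4,0,0,0,0,0,-4, 0.4,0,0,0,0,0,0, 0.4,0,0,0,0,0,0]'
python3 -c "
from h import *
go((.5296,-.2029,.0729));print(ctrl.get_obs()['contact_force'],ctrl.get_obs()['wrist_torque'])"
```

```text
t: 6.35
tool_pos: [0.5303, -0.2035, 0.0732]
tool_rot: [2.662, 1.661, 0.003]
contact_force: [9.0, -7.2, -13.1]
opening: 0.0583
t 6.35 q [-0.5   0.07  1.88 -0.    1.19 -0.04] tool x [ 0.439  0.898 -0.001] y [ 0.898 -0.439  0.004] z [ 0.0037 -0.0025 -1.    ]
jaw yaw -26.06254798379973 shift mm [ 0.2 -0.9  0.3]
[  8.96479195  -7.17704211 -13.12403413] [-1.18021631 -1.592263    0.04635991]
```

```bash
python3 -m jog '[0.4,0,0,0.003,0,0,0, 0.4,0,0,0.003,0,0,0, 0.4,0,0,0.002,0,0,0, 0.4,0,0,0,0,0,0, 0.4,0,0,0,0,0,0]'
python3 -c "
from h import *
print(ctrl.get_obs()['contact_force'],ctrl.get_obs()['wrist_torque'])"
```

```text
t: 6.98
tool_pos: [0.5304, -0.2037, 0.0686]
tool_rot: [2.662, 1.662, 0.001]
contact_force: [-1.1, -4.7, 5.8]
opening: 0.0582
[-1.05513994 -4.65296346  5.75921393] [-0.55330844 -0.08822972  0.07650185]
```

```bash
for i in 1; do python3 -m jog '[0.4,0,0,0,0,0,-2, 0.4,0,0,0,0,0,-2, 0.4,0,0,0,0,0,-2, 0.4,0,0,0,0,0,0]'; python3 -c "
from h import *
print(ctrl.get_obs()['wrist_torque'])"; done
python3 -m jog '[0.4,0,0,0,0,0,-2, 0.4,0,0,0,0,0,-2, 0.4,0,0,0,0,0,0]'; python3 -c "
from h import *
print(ctrl.get_obs()['wrist_torque'])"
```

```text
t: 7.48
tool_pos: [0.5306, -0.2037, 0.0686]
tool_rot: [2.571, 1.799, 0.001]
contact_force: [1.1, -5.8, 5.1]
opening: 0.0582
[-0.71480109 -0.18650783 -0.1063679 ]
t: 7.85
tool_pos: [0.5306, -0.2037, 0.0686]
tool_rot: [2.506, 1.888, 0.001]
contact_force: [1.7, -4.4, 6.0]
opening: 0.0586
[-0.68631253 -0.22445353 -0.04079988]
```

At 51° and still on the land. I continue in small steps.

```bash
python3 -m jog '[0.4,0,0,0,0,0,-2, 0.4,0,0,0,0,0,-2, 0.4,0,0,0,0,0,0]'; python3 -c "
from h import *
print(ctrl.get_obs()['wrist_torque'])"
```

```text
t: 8.22
tool_pos: [0.5307, -0.2038, 0.0687]
tool_rot: [2.438, 1.974, 0.001]
contact_force: [1.9, -5.7, 3.7]
opening: 0.0585
[-0.66410157 -0.29768545 -0.03467615]
```

```bash
python3 -m jog '[0.4,0,0,0,0,0,-2, 0.4,0,0,0,0,0,-2, 0.4,0,0,0,0,0,0]'; python3 -c "
from h import *
print(ctrl.get_obs()['wrist_torque'])"
```

```text
t: 8.6
tool_pos: [0.5308, -0.2038, 0.0685]
tool_rot: [2.368, 2.058, 0.001]
contact_force: [2.3, -4.8, 3.5]
opening: 0.0582
[-0.66515299 -0.42123313 -0.04676035]
```

```bash
python3 -m jog '[0.4,0,0,0,0,0,-2, 0.4,0,0,0,0,0,-2, 0.4,0,0,0,0,0,0]'; python3 -c "
from h import *
print(ctrl.get_obs()['wrist_torque'])"
```

```text
t: 8.98
tool_pos: [0.5307, -0.2035, 0.0664]
tool_rot: [2.293, 2.14, 0.002]
contact_force: [9.0, -7.5, -8.7]
opening: 0.0586
[-1.22751305 -1.59525383  0.22637811]
```

```bash
python3 -m jog '[0.4,0,0,0,0,0,-2, 0.4,0,0,0,0,0,-2, 0.4,0,0,0,0,0,0]'; python3 -c "
from h import *
print(ctrl.get_obs()['wrist_torque'])"
```

```text
t: 9.35
tool_pos: [0.5309, -0.2035, 0.0659]
tool_rot: [2.218, 2.217, 0.002]
contact_force: [10.7, -7.5, -10.0]
opening: 0.0584
[-1.28279805 -1.70270246  0.02442047]
```

The collar dropped at about 61–63°: the vertical force flipped to the spring pull. I back off 1.5° and lower it home.

```bash
python3 -m jog '[0.4,0,0,0.002,0,0,1.5, 0.4,0,0,0.002,0,0,0, 0.4,0,0,0.001,0,0,0, 0.4,0,0,0.001,0,0,0, 0.4,0,0,0,0,0,0, 0.4,0,0,0,0,0,0]'; python3 -c "
from h import *
print(ctrl.get_obs()['wrist_torque'])"
```

```text
t: 10.1
tool_pos: [0.5309, -0.2036, 0.0615]
tool_rot: [2.247, 2.188, 0.002]
contact_force: [6.9, -5.7, -1.8]
opening: 0.0583
[-0.9788341  -0.93732498  0.02055192]
```

```bash
python3 -m jog '[1,0,0,0,0,0,0, 1,0,0,0,0,0,0, 1,0,0,0,0,0,0, 1,0,0,0,0,0,0, 1,0,0,-0.03,0,0,0, 1,0,0,-0.03,0,0,0, 1,0,0,-0.03,0,0,-8, 1,0,0,-0.03,0,0,-8, 1,0,0,0,0,0,0, 1,0,0,0,0,0,0]'; python3 - <<'E'
from h import *
go((.530,-.2025,.092),15)
p=ctrl.get_image("scene");print(proj(p,[(.53,-.2025,.093),(.53,-.2025,.053)]))
cv2.imwrite("pics/c3.png",cv2.resize(p["image"][90:230,190:340],(600,560),interpolation=2))
E
```

```text
t: 11.35
tool_pos: [0.5289, -0.2022, 0.1802]
tool_rot: [-1.925, -2.481, 0.0]
contact_force: [0.3, -0.0, -0.3]
opening: 0.0853
t 11.35 q [-0.5  -0.05  1.8   0.    1.39 -0.75] tool x [-0.248  0.969  0.001] y [ 0.969  0.248 -0.001] z [-1.4e-03  8.0e-04 -1.0e+00]
jaw yaw 14.380396204391522 shift mm [-0.7  1.1 88.2]
turn z deg -0.6196037956084837
[[261.61732339 165.40657829]
 [262.05901795 177.6443035 ]]
```

View pics/c3.png

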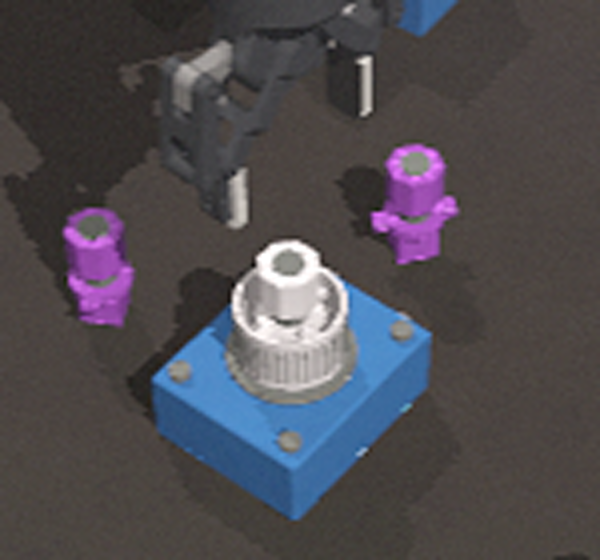

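The collar sits home against the flange, as at the start. The lugs have turned away from the plug's ears (crop (290,330)) and the plug is still seated. Now I grip the head.

```bash
python3 -m jog '[1,-0.0007,0.001,0.03,0,0,-0.6, 1,0,0,0.03,0,0,0, 1,0,0,0.02,0,0,0, 1,0,0,0.008,0,0,0, 1,0,0,0,0,0,0, 0.2,0,0,0,0,0,0, 0.2,0,0,0,0,0,0, 0.2,0,0,0,0,0,0, 0.2,0,0,0,0,0,0, 0.2,0,0,0,0,0,0]' 50;  python3 -m jog '[0.2,0,0,0,0,0,0, 0.2,0,0,0,0,0,0, 0.2,0,0,0,0,0,0]'; python3 -c "
from h import *
go((.530,-.2025,.092),15);print(ctrl.get_obs()['wrist_torque'])"
```

```text
t: 12.65
tool_pos: [0.5313, -0.2031, 0.0942]
tool_rot: [1.91, 2.492, 0.001]
contact_force: [1.2, 0.5, 3.4]
opening: 0.0291
t: 13.02
tool_pos: [0.5313, -0.2031, 0.0942]
tool_rot: [1.91, 2.492, 0.001]
contact_force: [2.3, 0.4, 5.2]
opening: 0.0291
t 13.03 q [-0.5   0.04  1.86  0.    1.24 -0.76] tool x [-0.26   0.966 -0.001] y [0.966 0.26  0.002] z [ 1.7e-03 -6.0e-04 -1.0e+00]
jaw yaw 15.06386121349795 shift mm [ 1.  -1.1  2.2]
turn z deg 0.06386121349794394
[ 0.11670634 -0.18856634 -0.03446367]
```

```bash
python3 -m jog '[0.2,0,0,-0.003,0,0,0, 0.2,0,0,-0.005,0,0,0, 0.2,0,0,-0.005,0,0,0, 0.2,0,0,0,0,0,0]' 60
```

```text
t: 13.52
tool_pos: [0.53, -0.2024, 0.105]
tool_rot: [-1.91, -2.492, -0.0]
contact_force: [4.1, 0.5, -6.1]
opening: 0.0288
```

```bash
python3 -m jog '[0.2,0,0,-0.015,0,0,0, 0.2,0,0,-0.025,0,0,0, 0.2,0,0,-0.025,0,0,0, 0.2,0,0,-0.025,0,0,0, 0.2,0,0,0,0,0,0, 0.2,0,0,0,0,0,0]'; python3 -c "
from h import *
go((.4885,.163,.195),-1);print(ctrl.get_obs()['contact_force'],ctrl.get_obs()['wrist_torque'])
T=ctrl.get_image('scene');print([(b['p'],b['box']) for b in ctrl.boxes_of('plug_mid',T)],proj(T,[(.53,-.2025,.17)]))"
```

```text
t: 14.28
tool_pos: [0.5294, -0.2024, 0.1944]
tool_rot: [-1.909, -2.491, 0.001]
contact_force: [-0.5, 0.2, -3.7]
opening: 0.0287
t 14.28 q [-0.5  -0.06  1.79 -0.    1.42 -0.76] tool x [-0.26   0.966  0.002] y [ 0.966  0.26  -0.003] z [-0.0033  0.0014 -1.    ]
jaw yaw 15.062291135648026 shift mm [363.5  55.4   0. ]
turn z deg 16.062291135648024
[-0.53718528  0.16860352 -3.69661092] [-0.01504156  0.04056364  0.01865979]
[(0.74, [295.0, 141.9, 21.2, 28.6]), (0.62, [263.4, 133.2, 15.6, 35.5]), (0.55, [215.1, 156.2, 18.9, 23.7])] [[260.68617005 139.6077579 ]]
```

```bash
python3 -m jog '[0.2,0.015,0.0025,0,0,0,0, 0.2,0.035,0.0055,0,0,0,0, 0.2,0.05,0.0075,0,0,0,0, 0.2,0.055,0.0085,0,0,0,0, 0.2,0.055,0.0085,0,0,0,0, 0.2,0.055,0.0085,0,0,0,0, 0.2,0.05,0.0075,0,0,0,0, 0.2,0.033,0.0045,0,0,0,0, 0.2,0.0155,0.0024,0,0,0,0, 0.2,0,0,0,0,0,0]'; python3 -m jog '[0.2,0,0,0,0,0,4, 0.2,0,0,0,0,0,8, 0.2,0,0,0,0,0,4, 0.2,0,0,0,0,0,0, 0.2,0,0,0,0,0,0, 0.2,0,0,0,0,0,0]'
python3 - <<'E'
from h import *
go((.4885,.163,.13),-1)
p=ctrl.get_image("scene");print([(b['p'],np.round(b['box'])) for b in ctrl.boxes_of('plug_mid',p)])
a=cv2.resize(p["image"][170:350,320:470],(500,600),interpolation=2)
cv2.imwrite("pics/c4.png",a)
E
```

```text
t: 15.62
tool_pos: [0.4891, 0.1632, 0.1959]
tool_rot: [-1.909, -2.495, 0.001]
contact_force: [0.6, -0.7, -3.5]
opening: 0.0285
t: 16.38
tool_pos: [0.4897, 0.1622, 0.1963]
tool_rot: [2.239, 2.203, -0.0]
contact_force: [0.9, -0.5, -4.5]
opening: 0.0288
t 16.38 q [ 0.18 -0.19  1.9  -0.    1.43  0.19] tool x [ 0.016  1.    -0.   ] y [ 1.    -0.016 -0.   ] z [-1.e-04 -1.e-04 -1.e+00]
jaw yaw -0.9338519509156358 shift mm [ 0.8 -1.2 66.3]
turn z deg 0.06614804908436156
[(0.7, array([413., 256.,  27.,  26.])), (0.69, array([215., 158.,  20.,  28.])), (0.57, array([295., 142.,  20.,  30.]))]
```

View pics/c4.png

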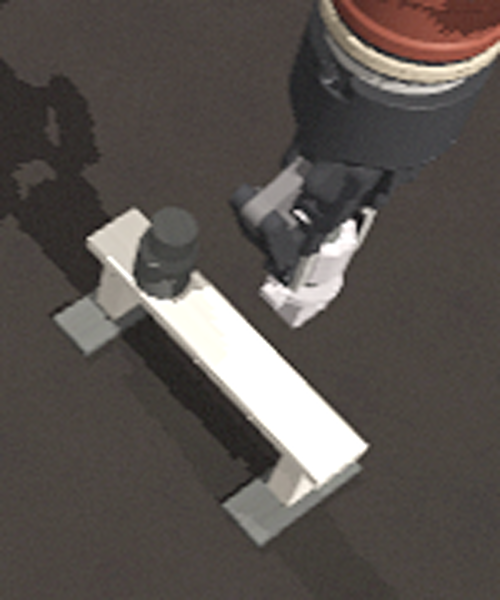

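The plug is held upright, clear of the cap and above the free part of the rail (crop (310,290) over (270,380)). I lower it now.

```bash
python3 -m jog '[0.2,0.0008,-0.0012,0.02,0,0,0, 0.2,0,0,0.03,0,0,0, 0.2,0,0,0.017,0,0,0, 0.2,0,0,0.008,0,0,0, 0.2,0,0,0.003,0,0,0, 0.2,0,0,0,0,0,0, 0.2,0,0,0,0,0,0, 0.2,0,0,0,0,0,0]'
python3 - <<'E'
from h import *
o=ctrl.get_obs();go((.4885,.163,.11),-1)
z=o["tool_pos"][2]-.040;print("foot z",z)
p=ctrl.get_image("scene");x,y,_=o["tool_pos"]
im=cv2.resize(p["image"][200:340,340:460],(600,700),interpolation=2)[:600]
for c in proj(p,[(x+a*.012,y+b*.012,z) for a,b in((-1,-1),(1,-1),(1,1),(-1,1))]): cv2.circle(im,(int((c[0]-340+.5)*5),int((c[1]-200+.5)*5)),3,(0,0,255),-1)
cv2.imwrite("pics/c5.png",im)
E
python3 -m jog '[0.2,0,0,0.002,0,0,0, 0.2,0,0,0,0,0,0]'
```

```text
t: 17.48
tool_pos: [0.4889, 0.1634, 0.1191]
tool_rot: [2.239, 2.203, 0.002]
contact_force: [0.1, -0.9, -4.5]
opening: 0.0289
t 17.48 q [ 0.18 -0.11  1.97  0.    1.28  0.19] tool x [0.016 1.    0.   ] y [ 1.    -0.016  0.001] z [ 1.3e-03  3.0e-04 -1.0e+00]
jaw yaw -0.9344961526094419 shift mm [-0.4 -0.4  9.1]
turn z deg 0.06550384739055914
foot z 0.07906703214067859
t: 17.77
tool_pos: [0.4882, 0.1633, 0.116]
tool_rot: [-2.239, -2.203, 0.001]
contact_force: [1.0, 0.4, -4.2]
opening: 0.0289
```

View pics/c5.png

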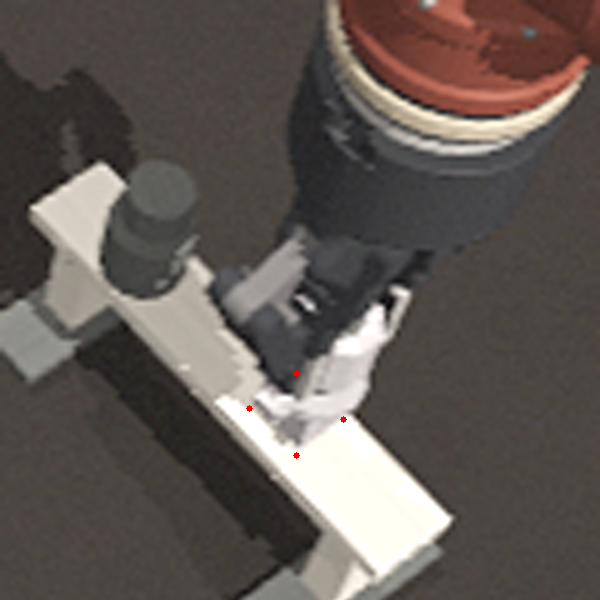

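The predicted foot corners (red), shifted down the remaining 9 mm, fall inside both rail edges with similar margins. I lower to contact.

```bash
python3 -m jog '[0.2,0,0,0.002,0,0,0, 0.2,0,0,0.0015,0,0,0, 0.2,0,0,0,0,0,0, 0.2,0,0,0,0,0,0]'; python3 -m jog '[0.2,0,0,0.001,0,0,0, 0.2,0,0,0,0,0,0]';python3 -m jog '[0.2,0,0,0.001,0,0,0, 0.2,0,0,0,0,0,0]'
```

```text
t: 18.27
tool_pos: [0.4884, 0.1633, 0.1128]
tool_rot: [-2.24, -2.203, -0.0]
contact_force: [-0.6, -0.2, -4.4]
opening: 0.0291
t: 18.52
tool_pos: [0.4884, 0.1633, 0.1117]
tool_rot: [-2.239, -2.203, 0.0]
contact_force: [0.9, -0.5, -4.6]
opening: 0.0285
t: 18.77
tool_pos: [0.4884, 0.1633, 0.1107]
tool_rot: [-2.239, -2.203, 0.0]
contact_force: [-0.7, 0.2, -3.8]
opening: 0.0285
```

```bash
python3 -m jog '[0.2,0,0,0.001,0,0,0, 0.2,0,0,0,0,0,0]';python3 -m jog '[0.2,0,0,0.001,0,0,0, 0.2,0,0,0,0,0,0]'
```

```text
t: 19.02
tool_pos: [0.4886, 0.1634, 0.1103]
tool_rot: [2.239, 2.203, 0.0]
contact_force: [-1.7, -0.4, -0.7]
opening: 0.0288
t: 19.27
tool_pos: [0.4886, 0.1634, 0.1102]
tool_rot: [-2.239, -2.203, 0.0]
contact_force: [-3.9, -0.5, 6.3]
opening: 0.0288
```

Contact at z 0.1102, exactly as predicted. I relax, open and retreat upward.

```bash
python3 -m jog '[0.2,0,0,-0.0012,0,0,0, 0.2,0,0,0,0,0,0, 0.4,0,0,0,0,0,0, 0.6,0,0,0,0,0,0, 0.8,0,0,0,0,0,0, 1,0,0,0,0,0,0, 1,0,0,0,0,0,0, 1,0,0,-0.01,0,0,0, 1,0,0,-0.03,0,0,0, 1,0,0,-0.04,0,0,0]' 20; python3 -m jog '[1,0,0,-0.05,0,0,0, 1,0,0,-0.05,0,0,0, 1,-0.05,0,0,0,0,0, 1,-0.06,0,0,0,0,0, 1,-0.06,0,0,0,0,0, 1,-0.06,0,0,0,0,0, 1,-0.05,0,0,0,0,0, 1,0,0,0,0,0,0, 1,0,0,0,0,0,0]'
python3 - <<'E'
from h import *
o=ctrl.get_obs();print(o["t"],o["tool_pos"],o["contact_force"])
p=ctrl.get_image("top");s=ctrl.get_image("scene")
for q in(p,s):print([(b['p'],np.round(b['box'])) for b in ctrl.boxes_of('plug_mid',q)])
P=[(.4885,.1633,.138)];print(proj(p,P),proj(s,P))
a=cv2.resize(p["image"][180:300,130:250],(400,400),interpolation=2);b=cv2.resize(s["image"][130:330,235:435],(400,400),interpolation=2)
c=cv2.resize(s["image"][200:320,340:460],(400,400),interpolation=2)
cv2.imwrite("pics/c6.png",np.hstack([a,c]));cv2.imwrite("pics/c7.png",s["image"])
E
```

```text
t: 20.52
tool_pos: [0.4877, 0.1632, 0.1904]
tool_rot: [-2.239, -2.202, 0.002]
contact_force: [0.5, 0.5, 0.6]
opening: 0.0853
t: 21.65
tool_pos: [0.4839, -0.1163, 0.2905]
tool_rot: [2.24, 2.203, 0.001]
contact_force: [-0.4, 0.3, -0.5]
opening: 0.0854
21.65 [ 0.48389623 -0.11633004  0.29050625] [-0.40150468  0.33071978 -0.45139055]
[(0.77, array([181., 249.,  18.,  24.]))]
[(0.67, array([214., 158.,  19.,  29.])), (0.61, array([402., 276.,  18.,  31.]))]
[[177.35238864 249.74603296]] [[405.59872685 266.03667442]]
```

View pics/c6.png

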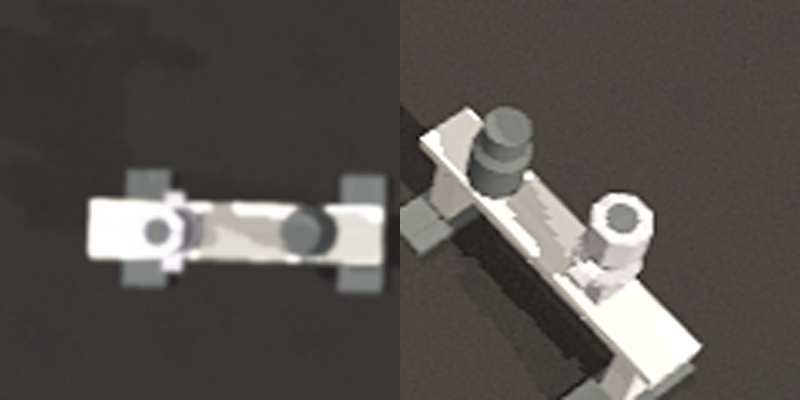

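View pics/c7.png

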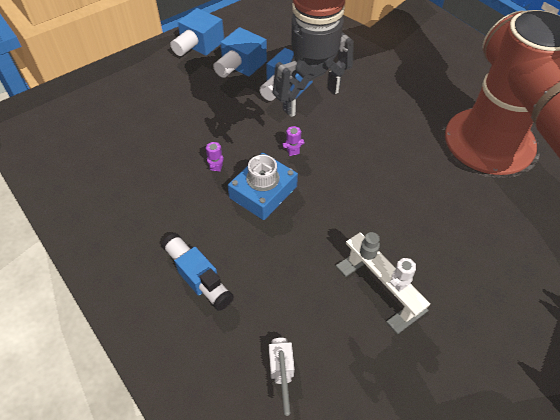

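Top and scene views: the plug stands upright on the rail. Its head is at (406.6,265.1), predicted (405.6,266.0). The coupler is empty with the collar down at (263,172), and the cap, valves and purple parts are where they were. I hand it in.

```bash
python3 -c "
from station import ctrl
print(ctrl.finish_job())"
```

```text
the job is handed in; nothing more can be done
None
```

The coupler is unlocked, and the steel plug stands upright on its foot on the free part of the rail. The job was handed in at about 22 s of the 69 s allowed.

- **Unlocking:** I lifted the collar about 12 mm and turned it counter-clockwise. It dropped into the release notch somewhere between 59° and 63° and went home at about 65.5° of tool turn. Its height there was within 0.5 mm of the start, and the picture showed it down against the flange.
- **Moving the plug:** It lifted out freely, with a load of about 4 N, and touched the rail at the predicted height with light force.
- **Last checks:** The plug's head was about 1 pixel from its expected place in both cameras, which fits an upright plug. The cap, solenoid valve, ball valve and purple look-alikes looked unmoved by eye. The gripper was open and clear, with no contact force.
- **Disagreements:** My automatic outline fit of the rail failed (poor overlap), so I used the rail's corners read from the pictures instead. The two cameras differed by 3–5 mm on the coupler and plug positions; I used a middle value, and both grips closed normally.

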